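# Hang the charged pick-light module on its rail

### The arm

A 6-joint arm with a two-finger parallel gripper is mounted at the origin on the work surface. World frame = base frame: x ahead of the robot, y to its left, z up, the work surface at z = 0. Lengths are in m, angles in rad, forces in N, time in s.
With the tool pointing down it reaches from about 0.225 to 0.875 m from the base axis. Payload 3.4 kg.
Tool frame: the origin (TCP) lies on the centre line of the jaws, within the pads' length; the fingertips stand 17 mm ahead of it and the grasp point (between the pads) lies 2 mm behind it (nose_length is the distance from the TCP to the fingertips, in m); z points along the fingers, y is the line along which they close (so a half turn about z gives the same grasp; the last joint's range is limited). The gripper opens to 85 mm and grips with 20 to 120 N. Pads are 22 mm wide; open, the fingers measure 114 mm over their backs; the gripper's body (76 mm by 85 mm) begins 54 mm behind the grasp point. The pads swing forward as they close: fully open they stand 13 mm farther back than shut.
Start: joints at [-1.413, 0.276, 1.505, -0, 1.361, -0.121], TCP at [0.158, -0.553, 0.248] pointing down, gripper open.
Joint ranges: [-2.89, 2.89], [-0.75, 2.08], [0.22, 2.7], [-1.18, 4.32], [0.11, 2.71], [-2.7, 2.7]. Speed limits (rad/s): [2.57, 2.57, 3.14, 3.14, 3.14, 3.14].

### API

Orientations are given as a unit quaternion [w, x, y, z].
In Python, from rig import get_state, get_image, sign_off, find_in, place_of, nose_length gives the robot as it stands.
- The arm moves only by the tool apply_moves, never from a script. Its argument "deltas" is one flat list of numbers, 5 for each row, row after row: the finger opening in mm, from 0 to 85.4, then the shift along the tool's x, y, z in mm, then the turn about the tool's z in degrees. A call has 1 to 12 rows; each row is the pose to reach, as a shift and turn from the pose commanded when the call began, along the tool's axes at that moment; what a row does not reach only later rows make up. A row lasts 1/12 s, in which the tool goes at most 41.7 mm and 7.16 degrees, less where a joint would pass 70% of its speed; a pose out of reach is approached as far as the arm can. A call with a gripper value outside its range is refused whole. The fingers move at their own pace and stop on an object; "squeeze" is the grip in N (left out, the last holds). Time passes only in rows, so rows that repeat a pose let the fingers close. It gives the time, the measured TCP pose, the force, the opening and the grip force at its end, in the units of the state.
- get_state(): the state, without advancing time (a new reading comes with each control period).
- get_image(name): name is "scene" or "top" or "wrist"; returns a dict with "frame" (384x512x3 uint8, red, green, blue), "K" (3x3 intrinsics, pixels), "position" and "orientation" of the camera in the world. Camera axes: x right, y down, z forward; pixel columns grow to the right and rows downward; lengths in m; the calibration is good to about 2 mm. A picture is of the moment at which its call begins. There is no depth.
- sign_off(): hands the job in; it is judged then, once.
Trained networks look in a picture, given as the dict that the camera call returned (one of the last four; its "shot" number tells which), for a name from the list of things; names that differ only in an ending like _2 or _b are one class to them, and where a whole thing is asked for, a point or a joint stands for the part that bears it (a point fixed in the world has none). Each returns a list of dicts, best first, with "score" (0 to 1); they miss things now and then, are a little off and sometimes report something else, mostly with a low value. They report only what shows in the picture. A call takes as long as a camera call. They do not tell look-alikes from the thing itself.
- find_in(query, picture): "point" ([column, row] in pixels, amid what is visible of it).
- place_of(query, picture): "point" ([column, row] in pixels: a listed point, or the origin of a listed thing).
The state is a dict: "clock": time; "qpos": joint angles; "qd": joint speeds; "effort": joint torques, N m; "position": TCP position; "ee_rot": TCP orientation; "contact_force": force on the tool from outside, world axes, zero at the start; "moment": the same for the moment, N m; "width": finger opening in m; "gripper_force": force on a finger pad.
Only numpy, scipy, OpenCV 4.12 (cv2) and the standard library are available. Lean on these libraries where they do the work, as an engineer would, in place of code of your own. Each camera call takes 0.05 s, during which the arm holds its last target. There are 200 camera calls.

### The job

Take the yellow pick-light module out of the black charger and stand it fully down in the orange-rimmed pairing socket, let go there, then take it again by its grip head another way round and hang it in the gap between its two blue neighbours on the rail: hook fully down over the upper bar, facing the same way as they do. Lower it, never let it drop, and leave the blue modules hanging where they are (not shifted by as much as a centimetre) without pressing the gripper on them, and do not push the carton and the tape ring about.

Things in the scene. Friction and masses are not known exactly. Their poses are not given: they have to be found in the camera images.
- module: Yellow pick-light module, loose, about 0.16 kg (may differ by a third). Body 44 mm (x) by 24 mm (y) by 75 mm tall; origin at the centre of the body's underside, z up; display at the front, x = -22 mm, flat back at x = +22 mm. A grey grip head stands on top, a steel hook reaches out behind (see the two points). It starts standing in the charger, turned as the charger is.
- module_head (a point): Grip head of the module: 24 mm (x) by 24 mm (y), reaching from 75 to 125 mm above the module's underside, centred 8 mm to the front (module x = -8 mm). This point is on its axis 103 mm above the underside, with 20 mm of free head below and above it. Axes as the module.
- module_hook (a point): Underside of the hook's arm: module x = +28 mm, 75 mm above its underside; lies on the bar's top when hung. The hook is 20 mm wide (y); its arm is 6 mm thick and runs back to x = +46 mm; its tongue (x = 40 to 46 mm) hangs down to 57 mm above the underside, so the slot between the module's back and the tongue is 18 mm wide, open below.
- charger: Black fixed charger; origin at the centre of its underside, axes as the module in it. Pocket 50 x 30 mm centred on the origin, floor 12 mm up, rims 36 mm high. A plate 42 mm wide and 130 mm high stands at x = -35 to -27 mm: it leaves only 7 mm in front of the grip head, so in the charger the head can be gripped only across its y sides (24 mm).
- socket: White fixed base plate with an orange rim, the pairing socket; origin at the centre of its underside. Pocket 49 mm (x) by 29 mm (y) centred on the origin, floor 8 mm up, rim 24 mm high. The module stands in it with its length along the socket's x; the head is then free on all sides.
- socket_floor (a point): Centre of the socket's pocket floor, 8 mm above the bench: the module's origin is here when it stands in the socket.
- rack: Fixed blue rail stand; origin at the middle of its base (12 mm thick). Two steel bars 12 mm thick run along its y at x = 0, centred 130 and 75 mm above the bench, between posts 148 mm high at y = +-125 mm. Modules hang on the -x side, their x along the rack's x: hook over the upper bar, back leaning on both bars.
- rack_rail (a point): Top of the upper bar, 136 mm up, at its middle, axes as the rack. The module hung as it should be has its origin 28 to 34 mm to the -x side, 75 mm below this point, and within 14 mm of it along y.
- left_module: Blue module hanging on the +y side of the gap, 30 to 33 mm from the rail's middle; shape and origin as the yellow one. The neighbours' heads leave no room for fingers on the y sides of a head hung between them; in front of and behind the heads (x) there is room, 24 mm across a head.
- right_module: Blue module hanging on the -y side of the gap, 30 to 33 mm from the rail's middle; same shape and origin.
- far_module: Blue module hanging farther along on the -y side, beyond the right one; same shape and origin.
- carton: Small cardboard carton 90 x 70 x 55 mm on the bench, origin at the centre of its underside; a bystander.
- tape: Clear tape ring lying flat, 90 mm outside diameter, 30 mm high, origin at the centre of its underside; a bystander.
Not all that is in view belongs to the job. Leave any red look-alike of the module alone.

How it is judged:
By the outcome, as a careful person would: the job done as asked, in the order asked, and still so for the second after the job is handed in, with the robot touching nothing.
It also fails if it takes over 70 s, if anything falls off the work surface, if the arm or the gripper's body presses on something with over 40 N, if the wrist force passes 120 N, or if a joint passes its speed limit or range.

## Working session

There is one attempt and no reset: what is moved stays moved. The work goes in short steps, Python scripts to look and compute and a tool call to move; the robot and the scene stay as the last step left them, time stands still between calls to the robot, and variables do not carry over. Pictures are saved under pics/ and viewed, at most 10 in all, crops included, and the job is handed in when it is done.

Besides the shell and the picture viewer there is one more tool, called as name(argument=value, ...) on one line, values as JSON. apply_moves: Moves the arm, as the interface text tells. Its arguments: {"type":"object","properties":{"deltas":{"type":"array"},"squeeze":{"type":"number"}},"required":["deltas"]}

```bash
mkdir -p pics; cat > h.py <<'E'
import numpy as np, cv2
from scipy.spatial.transform import Rotation as R
from rig import *
def Rq(q): return R.from_quat([q[1],q[2],q[3],q[0]])
def ray(p,im):
    K=np.array(im["K"]); d=np.linalg.inv(K)@np.array([p[0],p[1],1.]); return Rq(im["orientation"]).apply(d)
def atz(p,im,z):
    d=ray(p,im); c=np.array(im["position"]); return c+d*(z-c[2])/d[2]
def proj(X,im):
    c=Rq(im["orientation"]).inv().apply(np.atleast_2d(X)-np.array(im["position"])); u=c@np.array(im["K"]).T; return u[:,:2]/u[:,2:]
def tri(obs):
    A=np.zeros((3,3));b=np.zeros(3)
    for p,im in obs:
        d=ray(p,im);d/=np.linalg.norm(d);M=np.eye(3)-np.outer(d,d);A+=M;b+=M@np.array(im["position"])
    return np.linalg.solve(A,b)
def save(im,n,crop=None,s=1):
    f=im["frame"][:,:,::-1]
    if crop: f=f[crop[1]:crop[3],crop[0]:crop[2]]
    cv2.imwrite("pics/"+n,cv2.resize(f,None,fx=s,fy=s,interpolation=cv2.INTER_CUBIC))
E
python3 - <<'E'
from h import *
s=get_state();print(s['clock'],s['position'],s['ee_rot'],nose_length if not callable(nose_length) else nose_length())
a=get_image("scene");b=get_image("top")
f=np.hstack([a['frame'],b['frame']])[:,:,::-1]
cv2.imwrite("pics/a.png",cv2.resize(a['frame'][:,:,::-1],None,fx=1.5,fy=1.5));cv2.imwrite("pics/b.png",cv2.resize(b['frame'][:,:,::-1],None,fx=1.5,fy=1.5))
Z=dict(module=.012,module_head=.115,module_hook=.087,charger=0,socket=0,socket_floor=.008,rack=0,rack_rail=.136,left_module=.061,right_module=.061,far_module=.061,carton=0,tape=0)
for im in (a,b):
  print(np.round(im['position'],3))
  for k,z in Z.items():
    for r in place_of(k,im)[:4]:
      if r['score']>.2: print(k,np.round(r['point'],1),round(r['score'],2),np.round(atz(r['point'],im,z),3))
E
```

```text
0.0 [ 0.15816038 -0.55230818  0.2474605 ] [-8.99182926e-04  9.90297968e-01  1.38957279e-01 -1.95810977e-05] 0.017
[ 1.37  -0.769  0.842]
module [176.4 260. ] 0.95 [ 0.49  -0.282  0.012]
module [149.9 237.4] 0.86 [ 0.361 -0.282  0.012]
module_head [172.3 225.5] 0.96 [ 0.482 -0.276  0.115]
module_head [148.2 209.9] 0.61 [ 0.381 -0.284  0.115]
module_hook [177.6 236.7] 0.64 [ 0.497 -0.274  0.087]
module_hook [140.3 221.9] 0.62 [ 0.377 -0.31   0.087]
charger [179.  263.9] 0.61 [ 0.495 -0.279  0.   ]
socket [308.1 187.3] 0.67 [0.466 0.241 0.   ]
socket_floor [311.2 183.2] 0.87 [0.464 0.257 0.008]
rack [291.  246.1] 0.91 [ 0.642 -0.014 -0.   ]
rack_rail [289.6 206.6] 0.97 [ 0.644 -0.025  0.136]
right_module [272.3 226.3] 0.63 [ 0.601 -0.046  0.061]
right_module [292.3 221.4] 0.24 [0.622 0.009 0.061]
far_module [258.4 228.8] 0.85 [ 0.584 -0.081  0.061]
carton [374.3 221.1] 0.58 [0.726 0.246 0.   ]
tape [242.5 201.6] 0.86 [0.384 0.031 0.   ]
[0.48  0.028 1.075]
module [364.8 264.6] 0.75 [ 0.346 -0.279  0.012]
module [364.8 217.3] 0.6 [ 0.48  -0.282  0.012]
module_head [376.7 217.7] 0.84 [ 0.
[... 376 characters left out ...]

socket [275.6 167.6] 0.32 [ 0.626 -0.026  0.   ]
socket_floor [179.1 221.9] 0.62 [0.467 0.254 0.008]
socket_floor [180.8 223.9] 0.53 [0.461 0.249 0.008]
socket_floor [297.2 175.3] 0.52 [ 0.602 -0.089  0.008]
rack [362.2 218.7] 0.67 [ 0.476 -0.278  0.   ]
rack [274.8 168.6] 0.6 [ 0.623 -0.024  0.   ]
rack_rail [277.5 159.8] 0.63 [ 0.628 -0.025  0.136]
left_module [263.4 170.7] 0.6 [0.609 0.011 0.061]
left_module [180.8 222.4] 0.5 [0.466 0.238 0.061]
right_module [283.4 175.7] 0.79 [ 0.595 -0.045  0.061]
far_module [300.8 177. ] 0.56 [ 0.591 -0.093  0.061]
far_module [179.2 226.4] 0.3 [0.455 0.242 0.061]
carton [181.8 135.8] 0.88 [0.721 0.251 0.   ]
tape [252.6 251.3] 0.63 [0.382 0.041 0.   ]
```

View pics/a.png

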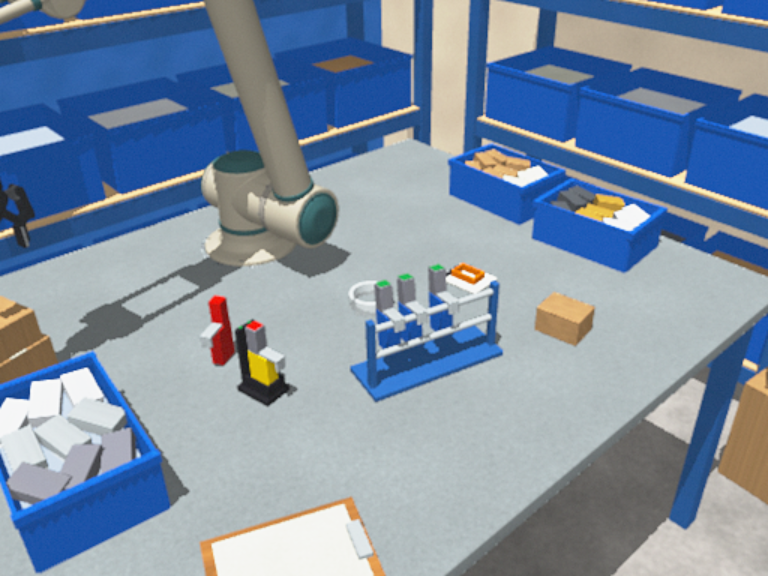

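View pics/b.png

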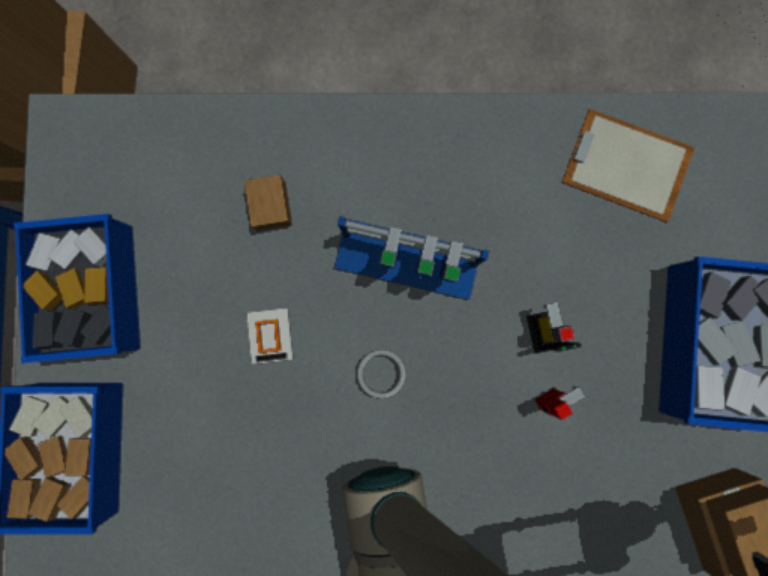

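Candidates: the yellow one in the black charger at scene (176,250), and the red one standing free at (148,222), which is the look-alike to leave alone. The yellow one fits by its colour and because it sits in the charger. I'll confirm that in a crop.

```bash
cat >> h.py <<'E'
def togo(X,yaw_y=None):
    "shift (mm, tool axes) to world X; turn (deg) so that tool y lies along world yaw_y (mod 180)"
    s=get_state();r=Rq(s['ee_rot']);d=r.inv().apply(np.array(X)-np.array(s['position']))*1000
    y=r.apply([0,1,0]);c=np.degrees(np.arctan2(y[1],y[0]))
    print('shift',np.round(d,1),'tool y yaw',round(c,2),'q6',round(s['qpos'][5],2),'turn',None if yaw_y is None else round(-(((yaw_y-c)+90)%180-90),2))
E
python3 - <<'E'
from h import *
im=get_image("scene");save(im,"c.png",(120,180,230,290),5)
w=get_image("wrist");s=get_state();r=Rq(s['ee_rot'])
print(r.inv().apply(np.array(w['position'])-s['position']),(r.inv()*Rq(w['orientation'])).as_matrix().round(2),np.array(w['K']).round(0))
togo([.44,-.29,.30])
E
```

```text
[ 0.06760967 -0.00020725 -0.12531383] [[-0.   -0.96 -0.27]
 [ 1.   -0.   -0.  ]
 [ 0.   -0.27  0.96]] [[320.   0. 257.]
 [  0. 320. 191.]
 [  0.   0.   1.]]
shift [ 343.2 -175.1  -51.7] tool y yaw -74.03 q6 -0.12 turn None
```

View pics/c.png

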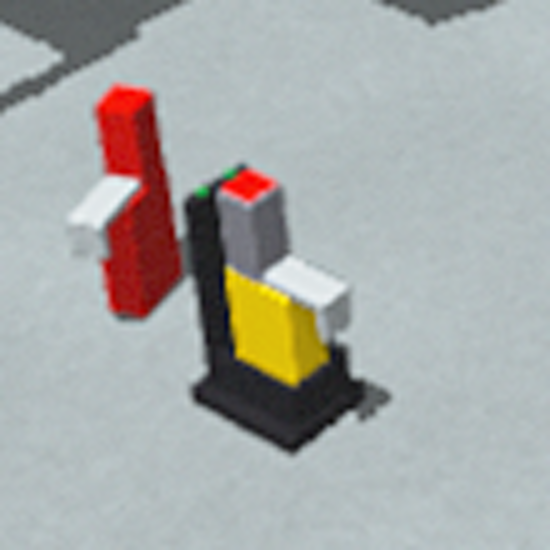

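The crop shows the yellow body with its grey head (lit red on top) standing in the black charger. The all-red look-alike is free-standing beside it. The yellow one is the target.

apply_moves(deltas=[85,340,-175,-52,0,85,340,-175,-52,0,85,340,-175,-52,0,85,340,-175,-52,0,85,340,-175,-52,0,85,340,-175,-52,0,85,340,-175,-52,0,85,340,-175,-52,0,85,340,-175,-52,0,85,340,-175,-52,0,85,340,-175,-52,0,85,340,-175,-52,0])

```text
clock: 2.5
position: [0.4369, -0.291, 0.3002]
ee_rot: [0.0, 0.99, 0.14, -0.001]
contact_force: [-0.8, 0.6, -0.7]
width: 0.0849
gripper_force: 0.0
```

```bash
python3 - <<'E'
from h import *
s=get_state();print(s['position'],s['contact_force'])
w=get_image("wrist");save(w,"d.png",None,1.5)
for k,z in dict(module=.012,module_head=.115,module_hook=.087,charger=0).items():
  for r in place_of(k,w)[:3]: print(k,np.round(r['point'],1),round(r['score'],2),np.round(atz(r['point'],w,z),4))
np.savez('w1.npz',**{k:w[k] for k in('frame','K','position','orientation')})
E
```

```text
[ 0.43686045 -0.29096405  0.30022486] [-0.80277011  0.60321791 -0.74869296]
module [256.1 122.3] 0.71 [ 0.4779 -0.2775  0.012 ]
module [228.4 213.4] 0.56 [ 0.35   -0.2748  0.012 ]
module_head [216.  251.8] 0.91 [ 0.3424 -0.2723  0.115 ]
module_head [252.4 136.6] 0.7 [ 0.4699 -0.2764  0.115 ]
module_hook [257.2  96.4] 0.76 [ 0.5073 -0.2705  0.087 ]
module_hook [247.9 233.3] 0.61 [ 0.3605 -0.3017  0.087 ]
charger [251.8 125. ] 0.62 [ 0.4723 -0.2732  0.    ]
charger [255.4  98.7] 0.17 [ 0.5053 -0.2686  0.    ]
```

View pics/d.png

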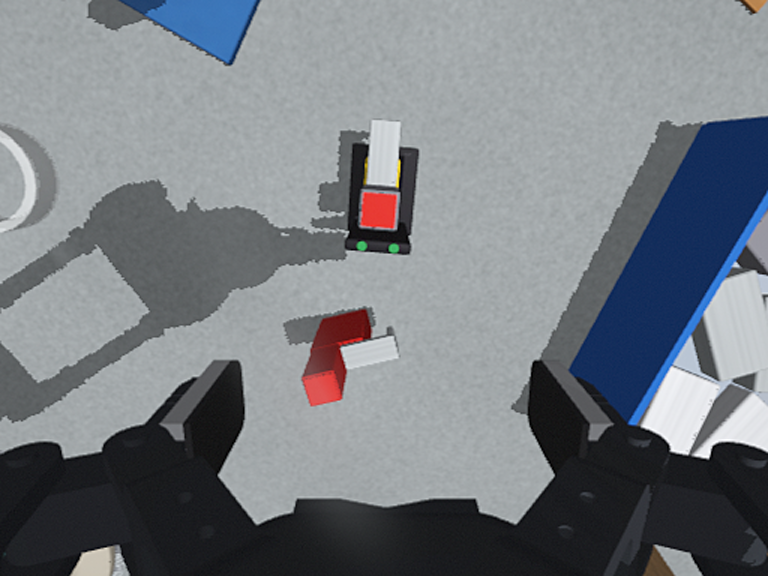

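The wrist view shows the head's red light at about (253,140), the hook at (256,100) pointing away from the robot, and the charger's plate with green dots at (241,164) and (263,165). The look-alike is at (222,245).

```bash
cat >> h.py <<'E'
def rect(im,mask,box,z):
    "min-area rect of the mask in the box, mapped to height z: centre, edge yaws(deg), sizes"
    m=np.zeros(mask.shape,np.uint8);x0,y0,x1,y1=box;m[y0:y1,x0:x1]=mask[y0:y1,x0:x1]
    n,l,st,c=cv2.connectedComponentsWithStats(m);i=1+np.argmax(st[1:,4])
    ys,xs=np.where(l==i);P=np.array([atz((x,y),im,z)[:2] for x,y in zip(xs,ys)],np.float32)
    (cx,cy),(w,h),a=cv2.minAreaRect((P*1000).astype(np.float32))
    return np.round([cx,cy],1),P.mean(0).round(4),round(w,1),round(h,1),'yaw of w-side',round(a,1),'n',len(xs)
E
python3 - <<'E'
from h import *
w=dict(np.load('w1.npz'));f=w['frame'].astype(int)
red=(f[...,0]>180)&(f[...,1]<90)&(f[...,2]<90)
print('light',rect(w,red,(230,120,275,156),.137))
wh=(f.min(-1)>170);print('hook',rect(w,wh,(240,75,272,126),.093))
g=(f[...,1]>120)&(f[...,0]<90)&(f[...,2]<130)
n,l,st,c=cv2.connectedComponentsWithStats(g[155:172,232:275].astype(np.uint8))
print('dots',[atz(q+[232,155],w,.125) for q in c[1:]],st[1:,4])
E
```

```text
light (array([ 469.3, -276.3]), array([ 0.4694, -0.2765], dtype=float32), 19.5, 19.8, 'yaw of w-side', 11.1, 'n', 475)
hook (array([ 501.8, -270.1]), array([ 0.5021, -0.2702], dtype=float32), 41.5, 20.0, 'yaw of w-side', 11.3, 'n', 847)
dots [array([ 0.44343301, -0.27248628,  0.125     ]), array([ 0.44749272, -0.29242822,  0.125     ])] [34 35]
```

```bash
python3 - <<'E'
from h import *
togo([.4694,-.2764,.116],101.2)
E
```

```text
shift [ 36.7  -5.9 184. ] tool y yaw -74.16 q6 0.57 turn 4.64
```

apply_moves(deltas=[60,37,-6,40,4.6,60,37,-6,70,4.6,60,37,-6,90,4.6,60,37,-6,110,4.6,60,37,-6,130,4.6,60,37,-6,145,4.6,60,37,-6,160,4.6,60,37,-6,172,4.6,60,37,-6,180,4.6,60,37,-6,184,4.6,60,37,-6,184,4.6,60,37,-6,184,4.6], squeeze=40)

```text
clock: 3.75
position: [0.4709, -0.2756, 0.1167]
ee_rot: [0.0, 0.995, 0.099, 0.0]
contact_force: [0.5, -0.7, 0.2]
width: 0.06
gripper_force: 0.0
```

```bash
python3 - <<'E'
from h import *
s=get_state();print(s['position'],s['contact_force'],s['width'])
togo([.4694,-.2764,.116],101.2)
E
```

```text
[ 0.47094184 -0.2756419   0.11665307] [ 0.53769683 -0.67513266  0.19612974] 0.06000912564724063
shift [-1.7  0.4  0.7] tool y yaw -78.66 q6 0.72 turn 0.14
```

apply_moves(deltas=[15,0,0,0,0,15,0,0,0,0,15,0,0,0,0,15,0,0,0,0,15,0,0,0,0,15,0,0,0,0,15,0,0,0,0,15,0,0,0,0], squeeze=40)

```text
clock: 4.42
position: [0.4714, -0.2755, 0.1171]
ee_rot: [0.001, 0.995, 0.099, 0.001]
contact_force: [-0.4, -0.6, 5.4]
width: 0.0237
gripper_force: 40.7
```

apply_moves(deltas=[15,0,0,-3,0,15,0,0,-10,0,15,0,0,-20,0,15,0,0,-35,0,15,0,0,-55,0,15,0,0,-80,0,15,0,0,-110,0,15,0,0,-140,0,15,0,0,-170,0,15,0,0,-200,0,15,0,0,-215,0,15,0,0,-215,0])

```text
clock: 5.42
position: [0.4721, -0.2757, 0.3361]
ee_rot: [0.003, 0.995, 0.099, 0.003]
contact_force: [0.9, -0.4, -1.1]
width: 0.0233
gripper_force: 39.9
```

```bash
python3 - <<'E'
from h import *
togo([.40,.245,.33],None)
E
```

```text
shift [  32.1 -524.7    3.1] tool y yaw -78.62 q6 0.72 turn None
```

apply_moves(deltas=[15,30,-262,3,0,15,30,-262,3,0,15,30,-262,3,0,15,30,-262,3,0,15,30,-262,3,0,15,30,-262,3,0,15,30,-262,3,0,15,30,-262,3,0,15,30,-262,3,0,15,30,-262,3,0])

```text
clock: 6.25
position: [0.4483, -0.013, 0.3275]
ee_rot: [0.0, 0.995, 0.099, -0.001]
contact_force: [-0.8, -1.0, -2.0]
width: 0.0239
gripper_force: 40.5
```

```bash
python3 - <<'E'
from h import *
s=get_state();print(s['position'],s['contact_force'])
w=get_image("wrist");save(w,"e.png",None,1.5)
for k,z in dict(rack=0,rack_rail=.136,left_module=.061,right_module=.061,far_module=.061).items():
  for r in place_of(k,w)[:3]:
    if r['score']>.2: print(k,np.round(r['point'],1),round(r['score'],2),np.round(atz(r['point'],w,z),4))
np.savez('w2.npz',**{k:w[k] for k in('frame','K','position','orientation')})
togo([.40,.245,.33],None)
E
```

```text
[ 0.44834171 -0.01295977  0.32754398] [-0.75801376 -0.97526512 -2.04723974]
rack [287.6  13.4] 0.72 [ 0.6289 -0.0159  0.    ]
left_module [258.2   7.1] 0.95 [0.6133 0.0193 0.061 ]
right_module [307.8  32.5] 0.84 [ 0.5993 -0.0401  0.061 ]
far_module [341.   49.2] 0.86 [ 0.5899 -0.0811  0.061 ]
shift [   2.7 -262.7   -1.9] tool y yaw -78.72 q6 1.19 turn None
```

View pics/e.png

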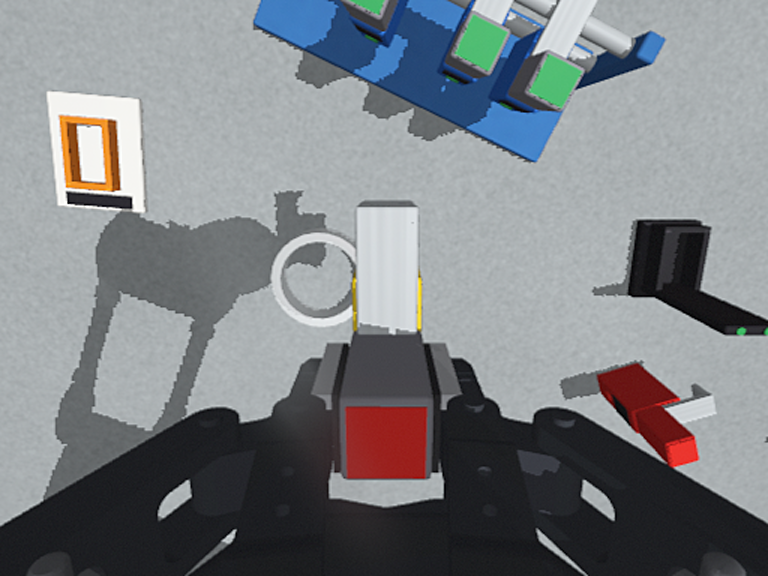

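The held module hangs straight, with its red light at about (257,295). The socket's rim is at (60,102) with its long side along the tool's x, and the rack's green lights are at (320,28) and (370,54), with the left one partly cut off.

apply_moves(deltas=[15,-10,-262,0,0,15,-10,-262,0,0,15,-10,-262,0,0,15,-10,-262,0,0,15,-10,-262,0,0,15,-10,-262,0,0,15,-10,-262,0,0,15,-10,-262,0,0,15,-10,-262,0,0,15,-10,-262,0,0])

```text
clock: 7.38
position: [0.3875, 0.2416, 0.3282]
ee_rot: [0.001, 0.995, 0.099, -0.0]
contact_force: [-0.8, -0.3, -1.8]
width: 0.0236
gripper_force: 41.0
```

```bash
python3 - <<'E'
from h import *
s=get_state();print(s['position'],s['contact_force'])
w=get_image("wrist");save(w,"f.png",None,1.5)
for k,z in dict(socket=0,socket_floor=.008).items():
  for r in place_of(k,w)[:2]: print(k,np.round(r['point'],1),round(r['score'],2),np.round(atz(r['point'],w,z),4))
np.savez('w3.npz',**{k:w[k] for k in('frame','K','position','orientation')})
f=w['frame'].astype(int)
org=(f[...,0]>150)&(f[...,1]>60)&(f[...,1]<150)&(f[...,2]<70)
b=(150,30,370,190)
print('rim',rect(w,org,b,.024))
# top face is brightest orange: inner hole via flood
wh=(f.min(-1)>200);m=np.where(org)
ys,xs=m; k=(xs>150)&(xs<370)&(ys<190); x0,x1,y0,y1=xs[k].min(),xs[k].max(),ys[k].min(),ys[k].max();print(x0,x1,y0,y1)
print('hole floor',rect(w,wh,(x0+2,y0+2,x1-1,y1-1),.008))
plate=(f.min(-1)>150);print('plate',rect(w,plate,(x0-30,max(0,y0-30),x1+30,y1+30),.005))
red=(f[...,0]>120)&(f[...,1]<70)&(f[...,2]<70)
print('light',rect(w,red,(200,240,310,330),s['position'][2]+.0205), 'tcp',s['position'])
E
```

```text
[0.38751861 0.24157142 0.32816597] [-0.78755931 -0.3410589  -1.75014839]
socket [258.7  95.6] 0.88 [0.463  0.2546 0.    ]
socket [257.3 264. ] 0.67 [0.2141 0.2067 0.    ]
socket_floor [257.5  95.5] 0.85 [0.4627 0.2562 0.008 ]
rim (array([434. , 257.2]), array([0.4338, 0.2568], dtype=float32), 1.3, 11.8, 'yaw of w-side', 11.3, 'n', 14)
242 275 70 119
hole floor (array([463.2, 256.6]), array([0.4631, 0.2568], dtype=float32), 48.2, 25.9, 'yaw of w-side', 6.7, 'n', 711)
plate (array([461.9, 255.2]), array([0.4671, 0.2556], dtype=float32), 139.1, 128.8, 'yaw of w-side', 11.3, 'n', 7830)
light (array([385.6, 241.6]), array([0.3858, 0.2416], dtype=float32), 19.6, 20.0, 'yaw of w-side', 11.3, 'n', 2513) tcp [0.38751861 0.24157142 0.32816597]
```

View pics/f.png

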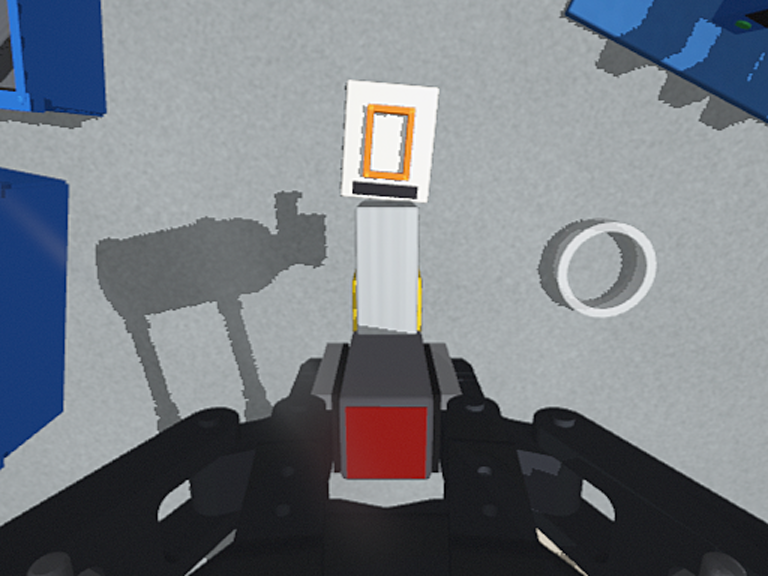

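The socket's rim is at about (259,95) with its dark marker bar on the near side. Next I fit the rim alone.

```bash
python3 - <<'E'
from h import *
w=dict(np.load('w3.npz'));f=w['frame'].astype(np.uint8)
hsv=cv2.cvtColor(f,cv2.COLOR_RGB2HSV)
o=(hsv[...,0]>4)&(hsv[...,0]<22)&(hsv[...,1]>110)&(hsv[...,2]>110)
m=np.zeros(o.shape,np.uint8);m[60:128,232:285]=o[60:128,232:285]
print('outer',rect(w,o,(232,60,285,128),.024))
# hole: fill contour
cs,h=cv2.findContours(m,cv2.RETR_CCOMP,cv2.CHAIN_APPROX_NONE)
for c,hh in zip(cs,h[0]):
  if len(c)>30:
    P=np.array([atz(p[0],w,.024)[:2] for p in c])*1000
    print('inner' if hh[3]>=0 else 'outer',cv2.minAreaRect(P.astype(np.float32)))
print('tilt of camera pos',w['position'])
E
```

```text
outer (array([463.2, 255.1]), array([0.4643, 0.2554], dtype=float32), 60.0, 40.1, 'yaw of w-side', 6.7, 'n', 634)
outer ((463.2154846191406, 255.06214904785156), (60.037174224853516, 40.065155029296875), 6.652847766876221)
inner ((462.87158203125, 254.9383544921875), (50.86921691894531, 31.45862579345703), 6.536007881164551)
tilt of camera pos [0.4537382  0.25523811 0.45343642]
```

```bash
python3 - <<'E'
from h import *
togo([.457,.2542,.150],96.6)
E
```

```text
shift [ 70.5   0.8 178.3] tool y yaw -78.76 q6 1.78 turn 4.64
```

apply_moves(deltas=[15,30,0.8,10,2,15,60,0.8,30,4.6,15,70.5,0.8,55,4.6,15,70.5,0.8,85,4.6,15,70.5,0.8,115,4.6,15,70.5,0.8,140,4.6,15,70.5,0.8,160,4.6,15,70.5,0.8,172,4.6,15,70.5,0.8,178,4.6,15,70.5,0.8,178,4.6,15,70.5,0.8,178,4.6])

```text
clock: 8.45
position: [0.4572, 0.2552, 0.1507]
ee_rot: [-0.0, 0.998, 0.058, 0.0]
contact_force: [-0.1, -0.1, -1.5]
width: 0.0234
gripper_force: 41.0
```

```bash
python3 - <<'E'
from h import *
s=get_state();print(s['position'],s['contact_force'])
togo([.457,.2542,.113],96.6)
w=get_image("wrist");save(w,"g.png",(100,30,420,270),2.5)
E
```

```text
[0.45715511 0.25524566 0.15072915] [-0.07568616 -0.11188688 -1.49588382]
shift [-0.3  1.  37.7] tool y yaw -83.29 q6 1.83 turn 0.11
```

View pics/g.png

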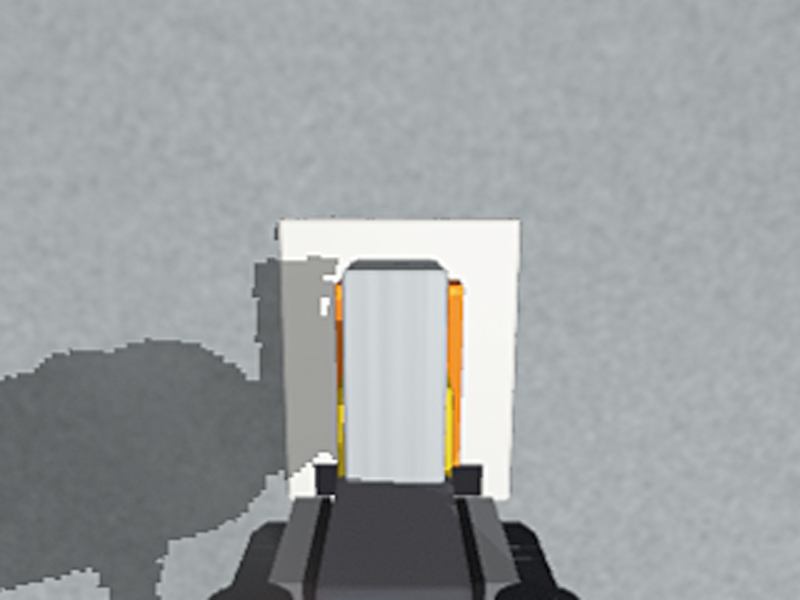

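The rim shows about 7 px on the left of the hook and 14 px on the right. That means the module is about 1 mm too far left, which agrees with the computed 1.0 mm along tool y.

apply_moves(deltas=[15,-0.3,1.1,5,0.1,15,-0.3,1.1,10,0.1,15,-0.3,1.1,14,0.1,15,-0.3,1.1,18,0.1,15,-0.3,1.1,21,0.1,15,-0.3,1.1,24,0.1,15,-0.3,1.1,26,0.1,15,-0.3,1.1,28,0.1,15,-0.3,1.1,30,0.1,15,-0.3,1.1,30,0.1])

```text
clock: 9.33
position: [0.456, 0.2545, 0.1199]
ee_rot: [0.0, 0.998, 0.058, -0.0]
contact_force: [-0.9, 0.2, -2.5]
width: 0.0234
gripper_force: 41.1
```

apply_moves(deltas=[15,0,0,2,0,15,0,0,4,0,15,0,0,5,0,15,0,0,6,0,15,0,0,6.7,0,15,0,0,7,0,15,0,0,7,0])

```text
clock: 9.92
position: [0.4562, 0.2545, 0.1132]
ee_rot: [0.0, 0.998, 0.058, -0.0]
contact_force: [-0.7, -0.4, -1.6]
width: 0.0233
gripper_force: 41.1
```

apply_moves(deltas=[15,0,0,0.4,0,15,0,0,0.7,0,15,0,0,1,0,15,0,0,1,0])

```text
clock: 10.25
position: [0.4563, 0.2546, 0.1131]
ee_rot: [-0.0, 0.998, 0.058, 0.0]
contact_force: [-1.4, 0.6, 5.6]
width: 0.0232
gripper_force: 41.9
```

apply_moves(deltas=[30,0,0,0,0,60,0,0,0,0,60,0,0,0,0,60,0,0,0,0,60,0,0,0,0,60,0,0,-10,0,60,0,0,-25,0,60,0,0,-45,0,60,0,0,-70,0,60,0,0,-70,0])

```text
clock: 11.08
position: [0.4591, 0.2558, 0.1874]
ee_rot: [-0.001, 0.998, 0.058, 0.005]
contact_force: [0.5, 0.8, 0.6]
width: 0.06
gripper_force: 0.0
```

```bash
python3 - <<'E'
from h import *
s=get_state();print(s['position'],s['width'])
togo([.457,.2542,.183],6.6)
w=get_image("wrist");f=w['frame'];save(w,"h.png",(100,80,420,320),2.5)
hsv=cv2.cvtColor(f,cv2.COLOR_RGB2HSV)
for n,lo,hi in(('red',-1,8),('amber',9,35),('green',40,85)):
  m=(hsv[...,0]>lo)&(hsv[...,0]<hi)&(hsv[...,1]>130)&(hsv[...,2]>110)
  try: print(n,rect(w,m,(200,150,310,330),.133))
  except Exception as e: print(n,'-')
wh=(f.min(-1)>170);print('hook',rect(w,wh,(225,60,290,250),.089))
E
```

```text
[0.45913378 0.25577984 0.18740309] 0.05997725230294466
shift [-2.3  1.3  4.4] tool y yaw -83.32 q6 1.83 turn -89.92
red (array([454.4, 254.3]), array([0.4546, 0.2544], dtype=float32), 19.3, 19.7, 'yaw of w-side', 6.7, 'n', 1005)
amber (array([485.9, 247.6]), array([0.4876, 0.2476], dtype=float32), 33.2, 4.1, 'yaw of w-side', 7.8, 'n', 353)
green -
hook (array([485. , 258.9]), array([0.4935, 0.2553], dtype=float32), 62.9, 44.2, 'yaw of w-side', 8.1, 'n', 2990)
```

View pics/h.png

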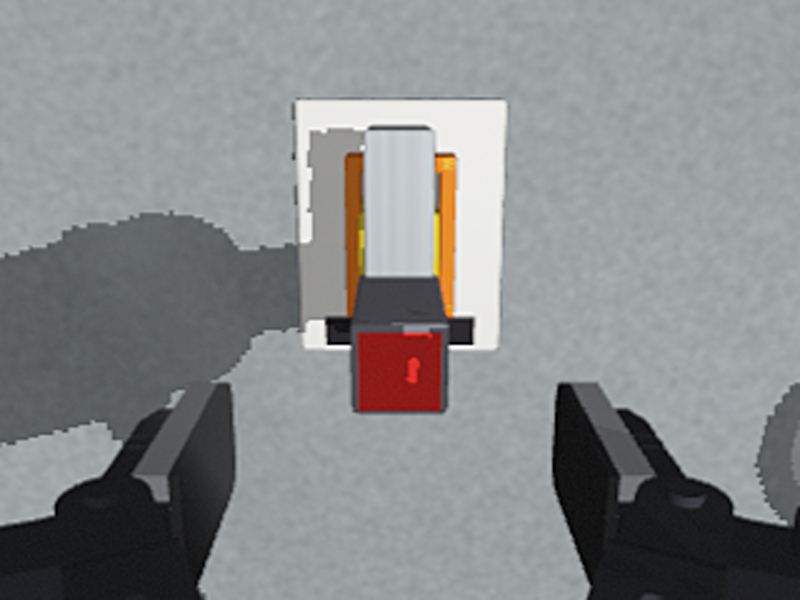

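The module stands in the socket, seated square, with its head at crop (400,370). Now I turn a quarter turn above it.

apply_moves(deltas=[60,-4.5,0.8,0,-7.1,60,-4.5,0.8,0,-14.2,60,-4.5,0.8,0,-21.4,60,-4.5,0.8,0,-28.5,60,-4.5,0.8,0,-35.6,60,-4.5,0.8,0,-42.7,60,-4.5,0.8,0,-49.8,60,-4.5,0.8,0,-57,60,-4.5,0.8,0,-64,60,-4.5,0.8,0,-71,60,-4.5,0.8,0,-78,60,-4.5,0.8,0,-85])

```text
clock: 12.13
position: [0.4512, 0.253, 0.1815]
ee_rot: [-0.0, 0.695, 0.719, -0.001]
contact_force: [-0.2, 0.4, -0.3]
width: 0.0602
gripper_force: 0.0
```

```bash
python3 - <<'E'
from h import *
s=get_state();print(s['position'],s['width'])
w=get_image("wrist");f=w['frame']
hsv=cv2.cvtColor(f,cv2.COLOR_RGB2HSV)
for n,lo,hi in(('red',-1,8),('green',40,85)):
  m=(hsv[...,0]>lo)&(hsv[...,0]<hi)&(hsv[...,1]>130)&(hsv[...,2]>110)
  try: print(n,rect(w,m,(150,130,360,330),.133))
  except Exception as e: print(n,'-')
togo([.4545,.2543,.114],6.7)
E
```

```text
[0.45124784 0.25298984 0.18148935] 0.06020761152163583
red (array([454.2, 254.3]), array([0.4542, 0.2544], dtype=float32), 19.8, 20.1, 'yaw of w-side', 5.4, 'n', 1092)
green -
shift [ 1.2  3.4 67.5] tool y yaw 2.23 q6 0.34 turn -4.47
```

apply_moves(deltas=[60,1,3,10,-4.5,60,1,3,25,-4.5,60,1,3,40,-4.5,60,1,3,54,-4.5,60,1,3,62,-4.5,60,1,3,67.5,-4.5,60,1,3,67.5,-4.5,60,1,3,67.5,-4.5])

```text
clock: 12.85
position: [0.455, 0.2544, 0.1148]
ee_rot: [0.0, 0.668, 0.744, -0.0]
contact_force: [-0.6, 0.1, 0.3]
width: 0.0598
gripper_force: 0.0
```

```bash
python3 - <<'E'
from h import *
s=get_state();print(s['position'],s['contact_force'])
togo([.4543,.2543,.114],6.7)
E
```

```text
[0.45495938 0.25439868 0.11482116] [-0.64916417  0.09335884  0.32059203]
shift [-0.  -0.7  0.8] tool y yaw 6.14 q6 0.27 turn -0.56
```

Close, then lift straight up.

apply_moves(deltas=[15,0,-0.5,0,-0.5,15,0,-0.5,0,-0.5,15,0,-0.5,0,-0.5,15,0,-0.5,0,-0.5,15,0,-0.5,0,-0.5,15,0,-0.5,0,-0.5,15,0,-0.5,0,-0.5,15,0,-0.5,0,-0.5], squeeze=45)

```text
clock: 13.52
position: [0.4547, 0.2545, 0.1154]
ee_rot: [0.0, 0.665, 0.747, 0.001]
contact_force: [-1.3, 0.2, 6.1]
width: 0.0236
gripper_force: 47.7
```

apply_moves(deltas=[15,0,0,-3,0,15,0,0,-8,0,15,0,0,-16,0,15,0,0,-28,0,15,0,0,-45,0,15,0,0,-70,0,15,0,0,-100,0,15,0,0,-130,0,15,0,0,-160,0,15,0,0,-190,0,15,0,0,-206,0,15,0,0,-206,0])

```text
clock: 14.52
position: [0.4559, 0.255, 0.3254]
ee_rot: [0.002, 0.665, 0.747, 0.004]
contact_force: [0.8, 0.7, -1.9]
width: 0.0231
gripper_force: 46.6
```

```bash
python3 - <<'E'
from h import *
s=get_state();print(s['position'],s['contact_force'],s['width'],s['qpos'])
togo([.52,.0,.33],None)
w=get_image("wrist");f=w['frame']
hsv=cv2.cvtColor(f,cv2.COLOR_RGB2HSV)
m=(hsv[...,0]<8)&(hsv[...,1]>130)&(hsv[...,2]>90)
print(rect(w,m,(150,130,360,384),s['position'][2]+.0192))
E
```

```text
[0.45593361 0.25499886 0.32538897] [ 0.79825971  0.7410398  -1.93662999] 0.023093293853756844 [ 3.76725930e-01  1.56469902e-01  1.47526031e+00 -3.20442575e-05
  1.50122518e+00  2.60175311e-01]
shift [-260.7   34.    -4.9] tool y yaw 6.68 q6 0.26 turn None
(array([456.1, 255.9]), array([0.456, 0.256], dtype=float32), 19.5, 20.0, 'yaw of w-side', 7.3, 'n', 2412)
```

```bash
python3 - <<'E'
from h import *
w=dict(np.load('w2.npz'));f=w['frame']
hsv=cv2.cvtColor(f,cv2.COLOR_RGB2HSV)
m=(hsv[...,0]>40)&(hsv[...,0]<85)&(hsv[...,1]>100)&(hsv[...,2]>90)
print(rect(w,m,(290,0,345,60),.186));print(rect(w,m,(345,20,400,90),.186))
togo([.58,-.12,.345],-13)
E
```

```text
(array([577. , -35.5]), array([ 0.5771, -0.0356], dtype=float32), 19.5, 19.7, 'yaw of w-side', 77.1, 'n', 731)
(array([567. , -77.9]), array([ 0.5671, -0.0777], dtype=float32), 19.6, 19.8, 'yaw of w-side', 76.8, 'n', 695)
shift [-386.5   80.8  -22.4] tool y yaw 6.68 q6 0.26 turn 19.68
```

apply_moves(deltas=[15,-20,5,-22,0,15,-60,15,-22,5,15,-100,22,-22,10,15,-140,30,-22,15,15,-180,38,-22,19.7,15,-220,46,-22,19.7,15,-260,54,-22,19.7,15,-300,62,-22,19.7,15,-340,72,-22,19.7,15,-370,78,-22,19.7,15,-386,81,-22,19.7,15,-386,81,-22,19.7])

```text
clock: 15.57
position: [0.5798, -0.1232, 0.3397]
ee_rot: [-0.001, 0.784, 0.621, -0.002]
contact_force: [-0.1, 0.1, -2.7]
width: 0.0234
gripper_force: 46.5
```

```bash
python3 - <<'E'
from h import *
s=get_state();print(s['position'],s['contact_force'],s['width'])
w=get_image("wrist");f=w['frame'];save(w,"i.png",None,1.5)
np.savez('w4.npz',**{k:w[k] for k in('frame','K','position','orientation')})
hsv=cv2.cvtColor(f,cv2.COLOR_RGB2HSV)
m=((hsv[...,0]>40)&(hsv[...,0]<85)&(hsv[...,1]>100)&(hsv[...,2]>90)).astype(np.uint8)
n,l,st,c=cv2.connectedComponentsWithStats(m)
for i in range(1,n):
  if st[i,4]>60: print(c[i].round(0),rect(w,l==i,(0,0,512,384),.186))
r=(hsv[...,0]<8)&(hsv[...,1]>130)&(hsv[...,2]>90)
print('red',rect(w,r,(150,130,360,384),s['position'][2]+.0176))
for k,z in dict(rack_rail=.136,left_module=.061,right_module=.061).items():
  for q in place_of(k,w)[:1]: print(k,np.round(q['point'],1),round(q['score'],2),np.round(atz(q['point'],w,z),4))
E
```

```text
[ 0.57981097 -0.1232155   0.33967372] [-0.13605071  0.06484068 -2.69815028] 0.02339201281542642
[230.   5.] (array([591. ,  18.6]), array([0.5911, 0.0186], dtype=float32), 7.7, 18.8, 'yaw of w-side', 76.6, 'n', 289)
[232.  82.] (array([578.6, -36.7]), array([ 0.5784, -0.0366], dtype=float32), 18.8, 19.3, 'yaw of w-side', 76.7, 'n', 576)
[233. 135.] (array([568.5, -78.9]), array([ 0.5687, -0.0788], dtype=float32), 18.8, 18.9, 'yaw of w-side', 76.7, 'n', 507)
red (array([ 580.1, -123.3]), array([ 0.5801, -0.1231], dtype=float32), 20.2, 19.8, 'yaw of w-side', 76.9, 'n', 2404)
rack_rail [281.   51.2] 0.79 [ 0.6276 -0.0167  0.136 ]
left_module [261.7  32.5] 0.8 [0.6173 0.0173 0.061 ]
right_module [259.1  86.2] 0.9 [ 0.6009 -0.0394  0.061 ]
```

View pics/i.png

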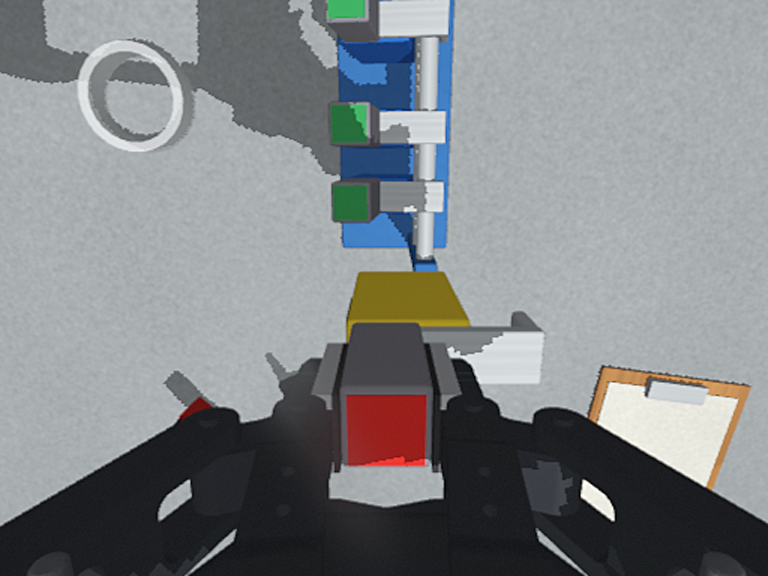

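The rack's lights are at (230,5), (232,82) and (233,135), and the upper bar runs along column ~284. The held module is square to the rack. Next I measure the bar across.

```bash
python3 - <<'E'
from h import *
w=dict(np.load('w4.npz'));f=w['frame'].astype(int)
u=np.array([np.cos(np.radians(-13.1)),np.sin(np.radians(-13.1))]);v=np.array([-u[1],u[0]])
mid=np.array([.5854,-.0062])
for row in (34,44,54,64,104,110):
  b=f[row,262:305]; L=b.mean(-1)-0.0; ok=np.where(b.min(-1)>95)[0]+262
  a,c=ok.min(),ok.max()
  P=[(atz((x,row),w,.130)[:2]-mid)@u*1000 for x in(a-.5,c+.5)]
  print(row,a,c,np.round(P,1),'y',round((atz((a,row),w,.13)[:2]-mid)@v*1000,1), b.min(-1)[::3])
print('cam', (w['position'][:2]-mid)@u, w['position'][2])
# hook ends of right module: row 85
for row in (80,88):
  ok=np.where(f[row,245:310].min(-1)>150)[0]+245;print('hook',row,ok.min(),ok.max(),[(atz((x,row),w,.142)[:2]-mid)@u*1000 for x in(ok.max()+.5,)])
togo([.5825,-.0055,.34],-13.1)
E
```

```text
34 278 304 [40.2 66. ] y 15.5 [ 26  24  21  23  17  95 122 189 211 199 105  65  64 101 169]
44 278 304 [40.3 66.3] y 6.7 [ 38  36  36  38  69  91 126 190 212 197  67  67  64 133 169]
54 277 304 [39.5 66.7] y -2.3 [ 34  36  38  38  52  98 140 192 213 195  45  68  67 145 170]
64 277 304 [39.6 67. ] y -11.4 [ 38  38  38  35  70 107 149 195 213 195  55  68  66 162 176]
104 276 304 [39.1 68.4] y -49.2 [ 39  38  37  38  63 116 166 203 207 177  66  69  54 173 172]
110 276 304 [39.2 68.6] y -55.0 [ 37  38  38  34  66 110 170 204 207 173  67  67  69 172 161]
cam 0.022089162735466322 0.4648818836576944
hook 80 245 309 [np.float64(70.67623057040922)]
hook 88 245 309 [np.float64(70.97043369977473)]
shift [110.6 -21.7   2.2] tool y yaw -12.96 q6 -0.09 turn 0.14
```

```bash
python3 - <<'E'
from h import *
u=np.array([np.cos(np.radians(-13.1)),np.sin(np.radians(-13.1))]);v=np.array([-u[1],u[0]])
mid=np.array([.5854,-.0062])
w4=dict(np.load('w4.npz'))
for n in('w4','top','scene'):
  im=w4 if n=='w4' else get_image(n); g=im['frame'].astype(np.float32).min(-1)
  for vv in (-13,0,13) if n!='scene' else (0,5,10,80):
    us=np.arange(24,76,2.)
    P=np.array([[*(mid+u*a/1000+v*vv/1000),.130] for a in us]); q=proj(P,im).astype(np.float32)
    print(n,vv,cv2.remap(g,q[:,0].reshape(1,-1),q[:,1].reshape(1,-1),cv2.INTER_LINEAR)[0].astype(int).tolist())
print('u from 24 step 2')
E
```

```text
w4 -13 [37, 35, 37, 36, 37, 37, 34, 62, 103, 114, 169, 195, 212, 205, 193, 104, 65, 66, 66, 73, 164, 170, 173, 168, 170, 170]
w4 0 [37, 37, 36, 37, 36, 38, 51, 63, 95, 144, 167, 193, 210, 204, 191, 104, 65, 66, 66, 64, 176, 168, 162, 163, 167, 169]
w4 13 [26, 23, 26, 24, 22, 18, 18, 18, 109, 149, 167, 193, 210, 204, 193, 98, 63, 65, 64, 65, 168, 171, 170, 166, 170, 173]
top -13 [16, 23, 23, 26, 37, 51, 60, 63, 66, 76, 103, 124, 129, 116, 79, 59, 67, 90, 91, 92, 93, 92, 91, 92, 93, 93]
top 0 [16, 21, 21, 21, 35, 60, 94, 123, 108, 94, 103, 123, 128, 116, 88, 58, 69, 91, 96, 95, 94, 94, 94, 94, 94, 94]
top 13 [17, 20, 20, 21, 39, 69, 103, 128, 102, 91, 101, 123, 127, 115, 86, 55, 73, 90, 93, 92, 93, 93, 93, 92, 94, 94]
scene 0 [172, 141, 107, 87, 75, 62, 49, 48, 67, 138, 192, 225, 231, 232, 222, 206, 185, 151, 115, 77, 48, 28, 24, 23, 24, 25]
scene 5 [87, 62, 46, 34, 21, 20, 17, 31, 87, 151, 198, 222, 236, 231, 223, 210, 183, 151, 115, 77, 44, 35, 31, 29, 27, 26]
scene 10 [18, 23, 28, 29, 26, 22, 23, 40, 75, 138, 193, 228, 232, 231, 223, 207, 186, 154, 116, 77, 50, 32, 26, 26, 24, 27]
scene 80 [200, 192, 184, 179, 177, 173, 169, 172, 184, 199, 214, 226, 233, 229, 225, 210, 186, 161, 153, 156, 163, 170, 177, 180, 181, 182]
u from 24 step 2
```

```bash
python3 - <<'E'
from h import *
togo([.5942,-.0082,.205],-13.1)
E
```

```text
shift [110.3  -9.8 137.8] tool y yaw -12.92 q6 -0.09 turn 0.18
```

apply_moves(deltas=[15,30,-3,0,0.2,15,60,-6,0,0.2,15,90,-9,0,0.2,15,110,-10,0,0.2,15,110,-10,20,0.2,15,110,-10,45,0.2,15,110,-10,70,0.2,15,110,-10,90,0.2,15,110,-10,100,0.2,15,110,-10,105,0.2,15,110,-10,105,0.2,15,110,-10,105,0.2])

```text
clock: 16.87
position: [0.5953, -0.01, 0.2389]
ee_rot: [0.001, 0.784, 0.621, 0.001]
contact_force: [0.0, 0.0, -2.3]
width: 0.0234
gripper_force: 46.6
```

```bash
python3 - <<'E'
from h import *
s=get_state();print(s['position'],s['contact_force'])
togo([.5942,-.0082,.205],-13.1)
im=get_image("scene")
w=get_image("wrist")
a=cv2.resize(im['frame'][120:280,200:360],None,fx=2.5,fy=2.5,interpolation=cv2.INTER_CUBIC);b=cv2.resize(w['frame'][:,120:400],(292,400))
b2=cv2.resize(w['frame'][0:384,140:420],(400*280//384,400))
cv2.imwrite("pics/j.png",np.hstack([a,b2])[:,:,::-1])
E
```

```text
[ 0.59531149 -0.01000868  0.2389416 ] [ 0.04834383  0.03913009 -2.30289696]
shift [ 1.5 -1.6 33.9] tool y yaw -13.2 q6 0.1 turn -0.1
```

View pics/j.png

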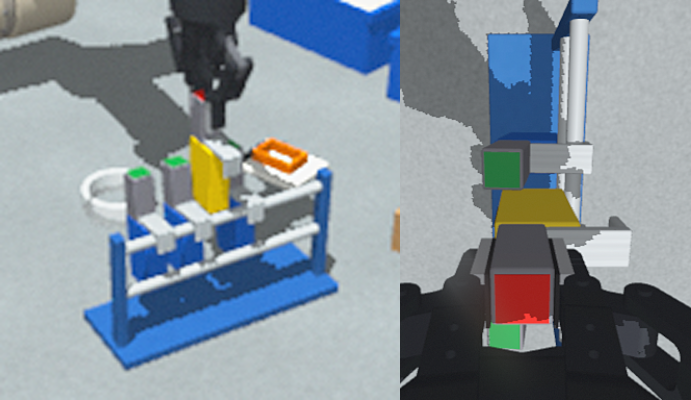

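The module hangs above the gap between the two green-lit heads, hook behind the bar line. The left light shows whole at (503,168) in the right half of the composite. Continuing down.

apply_moves(deltas=[15,1.5,-1.6,5,0,15,1.5,-1.6,12,0,15,1.5,-1.6,20,0,15,1.5,-1.6,27,0,15,1.5,-1.6,32,0,15,1.5,-1.6,36,0,15,1.5,-1.6,39,0,15,1.5,-1.6,39,0,15,1.5,-1.6,39,0])

```text
clock: 17.72
position: [0.5935, -0.0085, 0.1987]
ee_rot: [-0.0, 0.784, 0.621, -0.0]
contact_force: [0.0, -0.9, -2.4]
width: 0.0235
gripper_force: 46.7
```

```bash
python3 - <<'E'
from h import *
s=get_state();print(s['position'],s['contact_force'])
togo([.5942,-.0082,.169],-13.1)
w=get_image("wrist");hsv=cv2.cvtColor(w['frame'],cv2.COLOR_RGB2HSV)
m=((hsv[...,0]>40)&(hsv[...,0]<85)&(hsv[...,1]>100)&(hsv[...,2]>90)).astype(np.uint8)
n,l,st,c=cv2.connectedComponentsWithStats(m)
for i in range(1,n):
  if st[i,4]>60: print(c[i].round(0),rect(w,l==i,(0,0,512,384),.186))
E
```

```text
[ 0.59353982 -0.00845628  0.19865051] [ 0.02883419 -0.93430176 -2.43135902]
shift [ 0.4  0.6 29.7] tool y yaw -13.23 q6 0.1 turn -0.13
[238. 181.] (array([593.2,  26.5]), array([0.5934, 0.0266], dtype=float32), 19.2, 18.7, 'yaw of w-side', 76.8, 'n', 1804)
[242. 315.] (array([577.7, -40.2]), array([ 0.5783, -0.0408], dtype=float32), 4.9, 19.1, 'yaw of w-side', 71.2, 'n', 255)
```

apply_moves(deltas=[15,1.7,0.5,3,0,15,1.7,0.5,7,0,15,1.7,0.5,11,0,15,1.7,0.5,15,0,15,1.7,0.5,18,0,15,1.7,0.5,20,0,15,1.7,0.5,22,0,15,1.7,0.5,24,0,15,1.7,0.5,25,0,15,1.7,0.5,26,0,15,1.7,0.5,26,0])

```text
clock: 18.68
position: [0.5943, -0.0069, 0.1726]
ee_rot: [-0.0, 0.784, 0.621, -0.0]
contact_force: [-0.4, -0.1, -1.8]
width: 0.0232
gripper_force: 46.7
```

apply_moves(deltas=[15,0,0,1.5,0,15,0,0,2.5,0,15,0,0,3.3,0,15,0,0,4,0,15,0,0,4,0])

```text
clock: 19.1
position: [0.5943, -0.0069, 0.1686]
ee_rot: [-0.0, 0.784, 0.621, -0.0]
contact_force: [0.4, 0.0, -1.8]
width: 0.0235
gripper_force: 46.7
```

apply_moves(deltas=[15,0,0,0.5,0,15,0,0,1,0,15,0,0,1.4,0,15,0,0,1.8,0,15,0,0,1.8,0])

```text
clock: 19.52
position: [0.5944, -0.0069, 0.1683]
ee_rot: [0.0, 0.784, 0.621, 0.0]
contact_force: [-2.8, 0.0, 5.3]
width: 0.0236
gripper_force: 47.7
```

apply_moves(deltas=[15,0,0,-1,0,26,0,0,-1,0,28,0,0,-1,0,31,0,0,-1,0,34,0,0,-1,0,38,0,0,-1,0,43,0,0,-1,0,48,0,0,-1,0,54,0,0,-1,0,60,0,0,-1,0,60,0,0,-1,0,60,0,0,-1,0])

```text
clock: 20.52
position: [0.5944, -0.0069, 0.168]
ee_rot: [0.0, 0.784, 0.621, -0.0]
contact_force: [-0.2, 1.9, 0.3]
width: 0.0599
gripper_force: 0.0
```

apply_moves(deltas=[60,0,0,-5,0,60,0,0,-12,0,60,0,0,-22,0,60,0,0,-35,0,60,0,0,-55,0,60,0,0,-80,0,60,0,0,-110,0,60,0,0,-140,0,60,0,0,-150,0,60,0,0,-150,0])

```text
clock: 21.35
position: [0.5959, -0.0071, 0.3225]
ee_rot: [0.003, 0.784, 0.621, 0.003]
contact_force: [0.1, -0.6, 0.6]
width: 0.06
gripper_force: 0.0
```

```bash
python3 - <<'E'
from h import *
s=get_state();print(s['position'],s['contact_force'],s['width'])
w=get_image("wrist");save(w,"k.png",None,1.5)
hsv=cv2.cvtColor(w['frame'],cv2.COLOR_RGB2HSV)
for n0,m in(('g',((hsv[...,0]>40)&(hsv[...,0]<85)&(hsv[...,1]>100)&(hsv[...,2]>90))),('r',(hsv[...,0]<8)&(hsv[...,1]>130)&(hsv[...,2]>90))):
  n,l,st,c=cv2.connectedComponentsWithStats(m.astype(np.uint8))
  for i in range(1,n):
    if st[i,4]>100: print(n0,c[i].round(0),rect(w,l==i,(0,0,512,384),.186))
t=get_image("top");hsv=cv2.cvtColor(t['frame'],cv2.COLOR_RGB2HSV)
E
```

```text
[ 0.59594099 -0.00706432  0.32247077] [ 0.12960183 -0.59071024  0.58586183] 0.05996954421197098
g [243. 148.] (array([592.7,  26.1]), array([0.593 , 0.0261], dtype=float32), 18.9, 19.0, 'yaw of w-side', 76.7, 'n', 553)
g [243. 220.] (array([578.3, -34.1]), array([ 0.5786, -0.0344], dtype=float32), 19.4, 19.0, 'yaw of w-side', 76.6, 'n', 464)
g [244. 265.] (array([568.2, -76.7]), array([ 0.5687, -0.0764], dtype=float32), 20.1, 18.9, 'yaw of w-side', 76.5, 'n', 415)
r [253. 185.] (array([593.9,  -5.9]), array([ 0.5938, -0.0062], dtype=float32), 19.2, 18.8, 'yaw of w-side', 76.6, 'n', 510)
r [123. 373.] (array([ 425.2, -164.4]), array([ 0.4223, -0.1651], dtype=float32), 37.5, 14.5, 'yaw of w-side', 40.7, 'n', 206)
```

```bash
python3 - <<'E'
from h import *
u=np.array([np.cos(np.radians(-13.1)),np.sin(np.radians(-13.1))]);v=np.array([-u[1],u[0]])
w=get_image("wrist");mid=np.array([.5854,-.0062])
g=w['frame'].astype(np.float32)
heads=dict(left=[.5927,.0261],yellow=[.5939,-.0059],right=[.5783,-.0341],far=[.5682,-.0767])
for k,h in heads.items():
  vv=(np.array(h)-mid)@v
  for z,a0,a1,nm in((.142,44,72,'hookend'),):
    us=np.arange(a0,a1,1.)
    P=np.array([[*(mid+u*a/1000+v*vv),z] for a in us]);q=proj(P,w).astype(np.float32)
    L=cv2.remap(g.min(-1),q[:,0].reshape(1,-1),q[:,1].reshape(1,-1),cv2.INTER_LINEAR)[0].astype(int)
    print(k,'head u',round(((np.array(h)-mid)@u)*1000,1),'v',round(vv*1000,1),L.tolist())
for r in ('left_module','right_module','far_module','module'):
  for q in place_of(r,w)[:3]:
    if q['score']>.3: P=atz(q['point'],w,.061)[:2]-mid;print(r,q['point'],round(q['score'],2),'u,v',round(P@u*1000,1),round(P@v*1000,1))
s=get_image("scene")
for r in ('module','module_head','module_hook','left_module','right_module','far_module','rack_rail'):
  for q in place_of(r,s)[:2]:
    z={'module_head':.164,'module_hook':.136,'rack_rail':.136}.get(r,.061)
    if q['score']>.3: P=atz(q['point'],s,z)[:2]-mid;print('sc',r,np.round(q['point'],1),round(q['score'],2),'u,v',round(P@u*1000,1),round(P@v*1000,1))
E
```

```text
left head u -0.2 v 33.1 [199, 199, 199, 199, 199, 199, 199, 199, 199, 199, 199, 199, 199, 203, 196, 165, 157, 156, 157, 160, 159, 157, 160, 161, 160, 161, 162, 163]
yellow head u 8.2 v 2.2 [205, 205, 206, 205, 205, 205, 206, 206, 205, 205, 206, 206, 206, 206, 206, 206, 206, 207, 210, 203, 166, 151, 159, 161, 161, 159, 159, 160]
right head u -0.6 v -28.8 [195, 196, 196, 196, 196, 196, 197, 197, 197, 197, 197, 198, 199, 201, 174, 138, 158, 162, 162, 159, 158, 161, 163, 163, 162, 158, 155, 154]
far head u -0.8 v -72.6 [193, 193, 193, 194, 194, 195, 195, 195, 195, 195, 197, 197, 199, 195, 174, 161, 163, 161, 161, 162, 164, 162, 159, 158, 159, 159, 160, 161]
left_module [271.4, 137.6] 0.58 u,v 25.6 29.1
right_module [268.9, 187.8] 0.86 u,v 23.1 -32.4
far_module [267.4, 219.9] 0.89 u,v 21.5 -74.7
module [266.9, 158.5] 0.85 u,v 20.4 4.1
sc module [149.6 239. ] 0.88 u,v -85.8 -337.1
sc module [282.6 226.4] 0.83 u,v 38.6 -11.5
sc module_head [148.4 205.2] 0.96 u,v -83.6 -327.0
sc module_head [281.5 191.2] 0.56 u,v 25.1 -8.3
sc module_hook [290.1 203.8] 0.71 u,v 50.7 2.7
sc module_hook [139.1 225.1] 0.66 u,v -53.2 -363.9
sc left_module [290.8 220.1] 0.84 u,v 25.1 22.7
sc right_module [274.4 223.9] 0.59 u,v 17.9 -24.8
sc far_module [256.8 229.5] 0.58 u,v 16.3 -77.9
sc rack_rail [177.7 262.5] 0.65 u,v 123.8 -332.0
sc rack_rail [289.4 205.8] 0.63 u,v 57.6 -3.7
```

The module hangs at the middle of the gap (v ≈ +2 mm) with its hook over the bar. It faces the same way as its neighbours, which have not moved beyond measurement scatter. The gripper is clear, so I'm handing in.

```bash
python3 -c "
from rig import *
print(sign_off())"
```

```text
the job is handed in; nothing more can be done
None
```

The job is handed in: the yellow module was stood down in the pairing socket, released, taken again by its head a quarter turn round, and hung in the gap with its hook down over the upper bar, facing as its neighbours do. It leans out less than they do, with its head about 8 mm nearer the bar; the blue modules measured unmoved, and the robot took about 21 s of the 70 s.

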